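Lay out the cleaned spray-gun parts on their pads

ROBOT

A 6-joint arm with a two-finger parallel gripper is mounted at the origin on the work surface. World frame = base frame: x ahead of the robot, y to its left, z up, the work surface at z = 0. Lengths are in m, angles in degrees, forces in N, time in s.
With the tool pointing down it reaches from about 0.4 to 0.825 m from the base axis. Payload 7 kg.
Tool frame: the origin (TCP) lies midway between the tips of the shut fingers; the grasp point (between the pads) lies 19 mm behind it; z points along the fingers, y is the line along which they close (so a half turn about z gives the same grasp; the last joint's range is limited). The gripper opens to 88 mm and grips with 3 to 60 N. Pads are 19 mm wide; open, the fingers measure 130 mm over their backs; the gripper's body (78 mm by 193 mm) begins 47 mm behind the grasp point.
Start: joints at [-51.045, 20.546, 0.682, 0, -70.136, -16.507], TCP at [0.258, -0.624, 0.227] pointing down, gripper open.
Joint ranges: [-176.03, 176.03], [-82.01, 121.73], [-58.28, 71.71], [-173.87, 95.51], [-174.79, -0.11], [-173.66, 173.66]. Speed limits (degrees/s): [136.94, 136.94, 172.46, 180, 180, 180].

INTERFACE

Orientations are given as [roll, pitch, yaw] about the fixed x, y, z axes, in that order (R = Rz(yaw) Ry(pitch) Rx(roll)).
In Python, from plant import r gives the robot as it stands.
- The arm moves only by the tool carry_out, never from a script. Its argument "deltas" is a list of rows, each a list of 3 entries, a list of its own where there are three numbers: the opening, from 0 (shut) to 1 (fully open), then the shift along the tool's x, y, z in mm, then the turn, a rotation vector about the tool's x, y, z in rad. In form: [[gripper, [tx, ty, tz], [rx, ry, rz]], ...]. A call has 1 to 12 rows; each row is the pose to reach, as a shift and turn from the pose commanded when the call began, along the tool's axes at that moment; what a row does not reach only later rows make up. A row lasts 1/10 s, in which the tool goes at most 50 mm and 8.59 degrees, less where a joint would pass 70% of its speed; a pose out of reach is approached as far as the arm can. A call with a gripper value outside its range is refused whole. The fingers move at their own pace and stop on an object; "squeeze" is the grip in N (left out, the last holds). Time passes only in rows, so rows that repeat a pose let the fingers close. It gives the time, the measured TCP pose, the force, the opening and the grip force at its end, in the units of the state.
- r.get_state(): the state, without advancing time (a new reading comes with each control period).
- r.capture(name): name is "scene" or "side" or "wrist"; returns (picture, depth): 384x512x3 uint8, red, green, blue; 384x512 float32, m along the optical axis (not along the pixel's ray), 0 where there is no reading.
- r.get_calibration(name): a dict with "fov_y" (degrees; the focal length in pixels is half the picture's height over the tangent of half this angle, whatever the lens; pixels are square), "cx", "cy" (the principal point, pixels), "view" (4x4, takes a point from world to camera coordinates). Camera axes: x right, y down, z forward; pixel columns grow to the right and rows downward; lengths in m; the calibration is good to about 2 mm. A picture is of the moment at which its call begins: read the wrist's pose just before it. get_calibration takes no time and is no camera call; for the wrist camera it gives the pose at the moment of the call.
- r.close_job(): hands the job in; it is judged then, once.
The state is a dict: "time_s": time; "joints": joint angles; "qd": joint speeds; "joint_torque": joint torques, N m; "tcp_pos": TCP position; "eef_rot": TCP orientation; "contact_force": force on the tool from outside, world axes, zero at the start; "moment": the same for the moment, N m; "gripper_width": finger opening in m; "gripper_force": force on a finger pad.
Only numpy, scipy, OpenCV 4.12 (cv2) and the standard library are available. Lean on these libraries where they do the work, as an engineer would, in place of code of your own. Each camera call takes 0.05 s, during which the arm holds its last target. There are 200 camera calls.

TASK

The spray gun has been stripped and cleaned: lay each of its four parts (paint cup, brass air cap, air valve, ring spanner) on the rubber pad whose white mark has that part's shape and size, standing or lying as it does now, centred on the mark, with the valve and the spanner turned to lie along theirs. Do not knock or shift the small amber jar or the bolt that stands on its head.

Things in the scene. Friction and masses are not known exactly. Their poses are not given: they have to be found in the camera images.
- cup: Paint cup: plain aluminium, open top, straight round wall, outside diameter 56 mm, 55 mm high, wall 3 mm; stands upright. Origin: centre of its underside, z up.
- air_cap: Air cap: brass disc, diameter 38 mm, upright round side to 15 mm high, top face at 20 mm, two small horns on top to 29 mm. Stands with the horns up. Origin: centre of its underside, z up, the horns lie along its x.
- valve: Air valve: aluminium block 48 (x) x 30 (y) x 26 mm (z) with a black knob, diameter 22 mm, on top, reaching 46 mm. Stands with the knob up. Origin: centre of its underside, x along its length. It looks the same turned by half a turn.
- spanner: Double ring spanner of steel lying flat: 120 mm long (x), 10 mm thick, shank 14 mm wide, the same ring, 28 mm across, at each end. Origin: centre of its underside in the middle of the shank, x along its length; same by half a turn.
- pad_cup: Black rubber pad fixed to the bench, 80 x 80 mm square, 4 mm thick (top at z = 4 mm), with a flat white mark in its middle: a disc of 56 mm, the larger of the two discs, for the cup. Origin: centre of the underside. Where it stands and its yaw vary.
- pad_cap: Black rubber pad fixed to the bench, 80 x 80 mm square, 4 mm thick (top at z = 4 mm), with a flat white mark in its middle: a disc of 38 mm, the smaller of the two discs, for the air cap. Origin: centre of the underside. Where it stands and its yaw vary.
- pad_valve: Black rubber pad fixed to the bench, 80 x 80 mm square, 4 mm thick (top at z = 4 mm), with a flat white mark in its middle: a rectangle 48 x 30 mm, for the valve. Origin: centre of the underside. x is along the rectangle's long side.
- pad_spanner: Black rubber pad fixed to the bench, 136 (x) x 56 mm (y), 4 mm thick (top at z = 4 mm), with a flat white mark in its middle: the spanner's outline, a 120 mm bar with round ends. Origin: centre of the underside. x is along the bar.
- jar: Bystander: small amber jar with a black cap, diameter 28 mm, 42 mm high, standing in the midst of the parts. Origin: centre of its underside. Leave it.
- bolt: Bystander: steel bolt standing on its head among the parts: head diameter 20 mm, 8 mm high, shank diameter 12 mm up to 38 mm. Origin: centre of its underside. Leave it.
Things that resemble listed ones, but are neither listed nor needed, are in the scene too. Several things look just like the air_cap: the one meant starts farthest to the robot's right.

How it is judged (in metres and radians):
At the end, for the whole second after the job is handed in: Each part rests on its own pad, released and still (under 0.01 m/s): centres within 12 mm sideways, part's underside 1.5 to 7.5 mm above the pad's underside, upright within 0.12 rad; valve and spanner within 0.26 rad of their marks, either way round (horizontal distance between cup and pad_cup below 0.012 m and z of cup in the frame of pad_cup between 0.0015 and 0.0075 m and angle between each of cup, air_cap, valve, spanner's own z axis and vertical below 0.12 rad and linear speed of each of cup, air_cap, valve, spanner below 0.01 m/s and horizontal distance between air_cap and pad_cap below 0.012 m and z of air_cap in the frame of pad_cap between 0.0015 and 0.0075 m and horizontal distance between valve and pad_valve below 0.012 m and z of valve in the frame of pad_valve between 0.0015 and 0.0075 m and angle between the x axis of valve and the x axis of pad_valve, either way round below 0.26 rad and horizontal distance between spanner and pad_spanner below 0.012 m and z of spanner in the frame of pad_spanner between 0.0015 and 0.0075 m and angle between the x axis of spanner and the x axis of pad_spanner, either way round below 0.26 rad); the robot touches nothing.
It fails at once if the amber jar is shifted by more than 20 mm or tipped (distance of jar from where it was at the start of the episode above 0.02 m or angle between jar's own z axis and vertical above 0.4 rad).
It fails at once if the standing bolt is shifted by more than 20 mm or tipped (distance of bolt from where it was at the start of the episode above 0.02 m or angle between bolt's own z axis and vertical above 0.4 rad).
It also fails if it takes over 93 s, if anything falls off the work surface, if the arm or the gripper's body presses on something with over 40 N, if the wrist force passes 120 N, or if a joint passes its speed limit or range.

## Working session

There is one attempt and no reset: what is moved stays moved. The work goes in short steps, Python scripts to look and compute and a tool call to move; the robot and the scene stay as the last step left them, time stands still between calls to the robot, and variables do not carry over. Pictures are saved under pics/ and viewed, at most 14 in all, crops included, and the job is handed in when it is done.

Besides the shell and the picture viewer there is one more tool, called after ">>>" as name(argument=value, ...), one argument or row to a line, values as JSON. carry_out: Moves the arm, as the interface text tells. Its arguments: {"type":"object","properties":{"deltas":{"type":"array"},"squeeze":{"type":"number"}},"required":["deltas"]}

```bash
ls; mkdir -p pics; python3 - <<'E'
from plant import r
import cv2,numpy as np
for n in("scene","side"):
    p,d=r.capture(n); cv2.imwrite(f"pics/{n}0.png",p[:,:,::-1]); np.savez(f"{n}0.npz",p=p,d=d)
    c=r.get_calibration(n); print(n,c)
s=r.get_state(); print(s)
E
```

```text
pics
scene {'fov_y': 50.0567978743277, 'cx': 254.8974908353975, 'cy': 190.12106590663268, 'view': array([[ 0.564928  ,  0.82478246, -0.02429498, -0.2953063 ],
       [ 0.47573092, -0.34962274, -0.80712083, -0.19456525],
       [-0.67419319,  0.44440728, -0.58988619,  1.2585614 ],
       [ 0.        ,  0.        ,  0.        ,  1.        ]])}
side {'fov_y': 45.81263864274118, 'cx': 256.11267626467895, 'cy': 191.07861862952817, 'view': array([[ 0.74251859, -0.66979672,  0.00620467, -0.35310504],
       [-0.33708575, -0.38165677, -0.86064587,  0.22017318],
       [ 0.57882583,  0.63695405, -0.50916618,  0.67064859],
       [ 0.        ,  0.        ,  0.        ,  1.        ]])}
{'time_s': 0.1, 'joints': array([-5.10446292e+01,  2.05873729e+01,  6.41531136e-01, -1.79075535e-02,
       -7.01340621e+01, -1.65072026e+01]), 'qd': array([-0.09811467, -0.13800788,  0.07886791,  0.08128944, -0.05374048,
        0.08365863]), 'joint_torque': array([-1.53244306e-03, -5.84162021e+01,  2.93754458e+01,  7.01560602e+00,
        1.02070600e-02, -4.16444470e-05]), 'tcp_pos': array([ 0.25758067, -0.62348272,  0.2257344 ]), 'eef_rot': array([ 1.79918606e+02, -6.56424714e-03, -1.57557924e+02]), 'contact_force': array([ 0.50375646,  0.18897958, -0.88466706]), 'moment': array([ 0.01294013, -0.03725888, -0.0235749 ]), 'gripper_force': 0.0, 'gripper_width': 0.08746452036265479}
```

View pics/scene0.png

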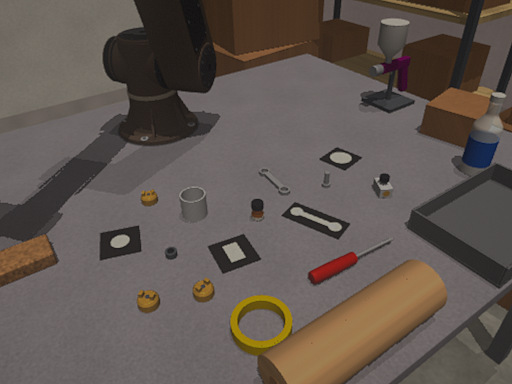

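View pics/side0.png

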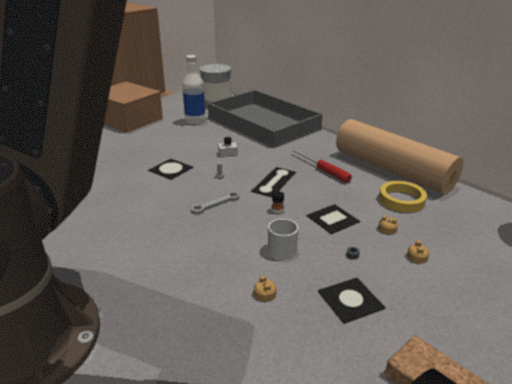

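The scene view shows the cup at (193,205), valve at (384,186), spanner at (274,181), jar at (257,209) and bolt at (326,180). The pads are at (120,241) small disc or large (to check), (341,158) disc, (234,252) rectangle and (316,219) bar. Three air caps are at (149,198), (148,300) and (203,290). Next I compute world positions.

```bash
cat > h.py <<'E'
import numpy as np,cv2
def f_of(c): return 192/np.tan(np.radians(c['fov_y']/2))
def cloud(d,c):
    v,u=np.mgrid[:384,:512]; f=f_of(c)
    P=np.stack([(u-c['cx'])/f*d,(v-c['cy'])/f*d,d],-1)
    V=c['view']; return (P-V[:3,3])@V[:3,:3]
def at_z(u,v,z,c):
    f=f_of(c);V=c['view'];R=V[:3,:3];o=-R.T@V[:3,3]
    w=R.T@np.array([(u-c['cx'])/f,(v-c['cy'])/f,1]); return o+w*(z-o[2])/w[2]
def project(P,c):
    q=c['view'][:3,:3]@np.asarray(P)+c['view'][:3,3]; return f_of(c)*q[:2]/q[2]+[c['cx'],c['cy']]
E
python3 - <<'E'
from plant import r
from h import *
W=[]
for n in("scene","side"):
    z=np.load(f"{n}0.npz");p,d=z['p'],z['d'];c=r.get_calibration(n)
    X=cloud(d,c);ok=(d>0)&(X[...,0]>.2)&(X[...,0]<.95)&(abs(X[...,1])<.7)
    b=ok&(X[...,2]<.006)&(X[...,2]>-.006); print(n,'bench z med',np.median(X[b][:,2]))
    # ground-plane orthophoto at z=4mm
    f=f_of(c)
    xs=np.arange(.95,.25,-.001);ys=np.arange(.4,-.6,-.001)
    gx,gy=np.meshgrid(xs,ys,indexing='ij')
    q=np.stack([gx,gy,np.full_like(gx,.004)],-1)@c['view'][:3,:3].T+c['view'][:3,3]
    mu=(f*q[...,0]/q[...,2]+c['cx']).astype('f4');mv=(f*q[...,1]/q[...,2]+c['cy']).astype('f4')
    o=cv2.remap(p[:,:,::-1].copy(),mu,mv,cv2.INTER_LINEAR);np.save(n+'_o.npy',o);W.append(o)
    # white marks
    hsv=cv2.cvtColor(o,cv2.COLOR_BGR2HSV)
    m=((hsv[...,2]>170)&(hsv[...,1]<80)).astype('u1')
    N,L,S,C=cv2.connectedComponentsWithStats(m)
    for i in range(1,N):
        if S[i,4]>300:
            cn=np.argwhere(L==i)[:,::-1].astype('f4');rc=cv2.minAreaRect(cn)
            X0=[.95-rc[0][1]*.001,.4-rc[0][0]*.001]
            # world direction of long side
            bx=cv2.boxPoints(rc);e=[bx[1]-bx[0],bx[2]-bx[1]];e=max(e,key=np.linalg.norm)
            print(' mark',np.round(X0,3),np.round(rc[1],0),S[i,4],'yaw',round(np.degrees(np.arctan2(-e[0],-e[1]))%180,1))
    # objects higher than 8 mm
    m=(ok&(X[...,2]>.007)&(X[...,2]<.09)).astype('u1');N,L,S,C=cv2.connectedComponentsWithStats(m)
    for i in range(1,N):
        if S[i,4]>25: 
            Y=X[L==i]; print(' obj px',np.round(C[i]),'n',S[i,4],'min',np.round(Y.min(0),3),'max',np.round(Y.max(0),3))
cv2.imwrite('pics/ortho.png',cv2.resize(np.hstack([W[0],W[1]]),(800,280)) ) if 0 else None
cv2.imwrite('pics/ortho_scene.png',W[0][:,::1][:600, 100:900])
E
```

```text
scene bench z med 0.0012508266796890863
 obj px [384.  99.] n 561 min [0.239 0.614 0.007] max [0.363 0.7   0.09 ]
 obj px [461. 192.] n 6009 min [0.496 0.227 0.007] max [0.946 0.623 0.09 ]
 obj px [274. 181.] n 212 min [0.389 0.086 0.007] max [0.51  0.12  0.014]
 obj px [326. 179.] n 85 min [0.525 0.187 0.007] max [0.543 0.207 0.041]
 obj px [382. 185.] n 338 min [0.603 0.259 0.007] max [0.657 0.298 0.048]
 obj px [193. 203.] n 775 min [ 0.415 -0.136  0.007] max [ 0.473 -0.08   0.059]
 obj px [148. 197.] n 197 min [ 0.326 -0.19   0.007] max [ 0.361 -0.154  0.032]
 obj px [257. 209.] n 233 min [ 0.522 -0.017  0.007] max [0.549 0.01  0.046]
 obj px [ 25. 259.] n 1745 min [ 0.352 -0.494  0.007] max [ 0.426 -0.394  0.035]
 obj px [338. 265.] n 835 min [ 0.733 -0.031  0.008] max [0.762 0.17  0.029]
 obj px [170. 252.] n 110 min [ 0.52  -0.218  0.007] max [ 0.542 -0.195  0.017]
 obj px [343. 330.] n 10900 min [ 0.719 -0.211  0.007] max [0.926 0.091 0.09 ]
 obj px [203. 290.] n 366 min [ 0.636 -0.219  0.007] max [ 0.671 -0.181  0.032]
 obj px [147. 300.] n 390 min [ 0.601 -0.307  0.007] max
[... 711 characters left out ...]
. 195.] n 840 min [ 0.719 -0.209  0.007] max [ 0.82  -0.11   0.026]
 obj px [278. 201.] n 235 min [ 0.52  -0.019  0.007] max [0.547 0.008 0.044]
 obj px [216. 201.] n 216 min [0.39  0.084 0.007] max [0.509 0.12  0.013]
 obj px [388. 224.] n 243 min [ 0.632 -0.221  0.007] max [ 0.669 -0.184  0.03 ]
 obj px [283. 237.] n 1035 min [ 0.414 -0.138  0.007] max [ 0.471 -0.08   0.056]
 obj px [418. 252.] n 309 min [ 0.596 -0.308  0.007] max [ 0.631 -0.272  0.031]
 obj px [353. 251.] n 107 min [ 0.518 -0.219  0.007] max [ 0.542 -0.195  0.015]
 obj px [265. 288.] n 390 min [ 0.321 -0.192  0.007] max [ 0.357 -0.154  0.031]
 obj px [426. 364.] n 2330 min [ 0.352 -0.501  0.007] max [ 0.424 -0.396  0.033]
```

View pics/ortho_scene.png

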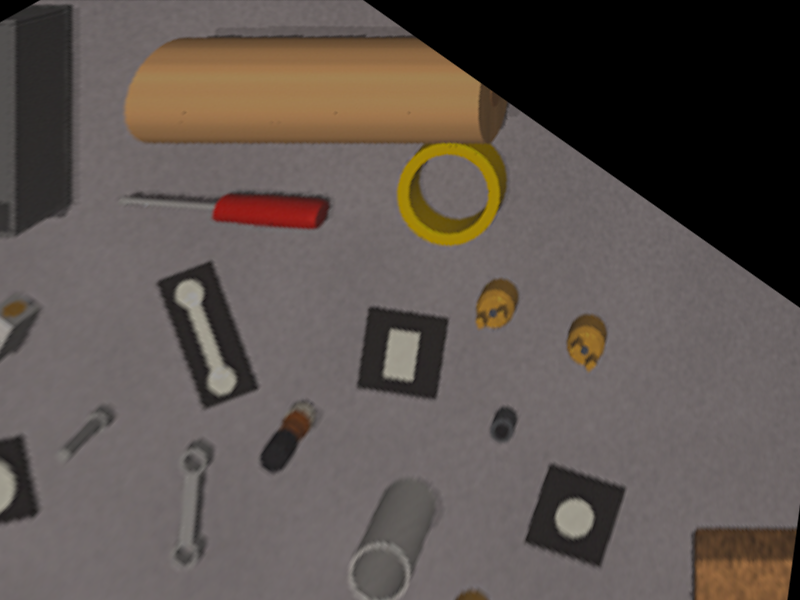

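Cap candidates in the scene image are (149,198) at y≈-0.17, (203,290) at y≈-0.20 and (148,300) at y≈-0.29. The last has the smallest y, farthest to the robot's right, so it fits the description. I'll confirm it in one crop and refine the poses.

```bash
python3 - <<'E'
from plant import r
from h import *
def rect(xy):
    rc=cv2.minAreaRect((xy*1000).astype('f4'));bx=cv2.boxPoints(rc);e=max([bx[1]-bx[0],bx[2]-bx[1]],key=np.linalg.norm)
    return np.round(rc[0],1),np.round(sorted(rc[1]),1),round(np.degrees(np.arctan2(e[1],e[0]))%180,1)
B={'spanner':(.44,.103,.08,.005,.016),'valve_low':(.629,.28,.05,.006,.024),'valve_face':(.629,.28,.05,.021,.031),'knob':(.629,.28,.05,.040,.052),'cup':(.444,-.109,.05,.02,.07),'capC':(.617,-.289,.03,.006,.017),'bolt':(.534,.197,.03,.012,.05),'jar':(.535,-.004,.03,.012,.05)}
for n,t in(("scene",110),("side",150)):
    z=np.load(f"{n}0.npz");p,d=z['p'],z['d'];c=r.get_calibration(n);X=cloud(d,c);print(n)
    for k,(x,y,h,a,b) in B.items():
        m=(abs(X[...,0]-x)<h)&(abs(X[...,1]-y)<h)&(X[...,2]>a)&(X[...,2]<b)
        print(k,m.sum(),*rect(X[m][:,:2]),'z98',np.percentile(X[m][:,2],98).round(4))
    o=np.load(n+'_o.npy');hsv=cv2.cvtColor(o,cv2.COLOR_BGR2HSV)
    for k,(x,y,h) in {'pcup':(.466,.31,.032),'pcap':(.436,-.275,.03),'pvalve':(.6,-.103,.032),'pspan':(.616,.093,.072)}.items():
        gx=.95-np.arange(o.shape[0])*.001;gy=.4-np.arange(o.shape[1])*.001
        m=(hsv[...,2]>t)&(hsv[...,1]<90)&(np.hypot(gx[:,None]-x,gy[None]-y)<h)
        i=np.argwhere(m);xy=np.stack([gx[i[:,0]],gy[i[:,1]]],-1)
        print(k,len(i),'cen',xy.mean(0).round(4),*rect(xy))
p=np.load("scene0.npz")['p'];cv2.imwrite('pics/capcrop.png',cv2.resize(p[180:330,100:250,::-1],(600,600),interpolation=cv2.INTER_CUBIC))
p=np.load("side0.npz")['p'];cv2.imwrite('pics/valvecrop.png',cv2.resize(p[120:190,190:290,::-1],(800,560),interpolation=cv2.INTER_CUBIC))
E
```

```text
scene
spanner 242 [449.8 104.7] [ 27.5 122. ] 174.5 z98 0.0131
valve_low 137 [630.7 270.8] [26.6 53.5] 5.2 z98 0.0236
valve_face 147 [629.4 283.8] [31.2 49. ] 150.8 z98 0.029
knob 63 [630.1 283. ] [20.1 20.3] 57.2 z98 0.0484
cup 649 [ 444.3 -108.3] [55.1 57.8] 170.7 z98 0.057
capC 102 [ 627.4 -289.1] [17.4 37.1] 84.9 z98 0.0168
bolt 62 [534.2 197. ] [10.9 13.9] 108.6 z98 0.0398
jar 210 [535.3  -3.7] [25.9 26.1] 65.8 z98 0.0448
pcup 2457 cen [0.4635 0.3134] [463.5 313.5] [55. 55.] 0.0
pcap 1127 cen [ 0.4323 -0.2741] [ 432.1 -273.9] [37.1 37.9] 168.7
pvalve 1465 cen [ 0.5952 -0.101 ] [ 595.2 -100.9] [30.5 48.8] 171.9
pspan 9189 cen [0.6142 0.0936] [616.   92.5] [142. 143.] 90.0
side
spanner 267 [449.3 102.1] [ 29.6 119.4] 175.7 z98 0.0111
valve_low 132 [626.9 279.2] [30.9 48.4] 146.2 z98 0.0238
valve_face 99 [628.3 281. ] [31.5 47.9] 147.4 z98 0.0284
knob 37 [628.5 282.1] [18.5 22.8] 50.6 z98 0.0465
cup 866 [ 442.9 -109.2] [55.6 57.1] 41.8 z98 0.0551
capC 137 [ 610.2 -293.3] [26.7 37.2] 120.8 z98 0.017
bolt 56 [533.5 194.4] [13.9 14. ] 92.3 z98 0.0383
jar 207 [533.5  -5. ] [25.3 27.5] 6.6 z98 0.0427
pcup 2284 cen [0.4669 0.3105] [466.8 310.8] [51.6 53.7] 135.0
pcap 1084 cen [ 0.436  -0.2755] [ 436.  -275.5] [36. 37.] 90.0
pvalve 1350 cen [ 0.5986 -0.1028] [ 598.6 -102.9] [29.8 47.1] 171.3
pspan 1941 cen [0.6159 0.0925] [616.3  92.7] [ 26.4 117.4] 20.8
```

View pics/capcrop.png

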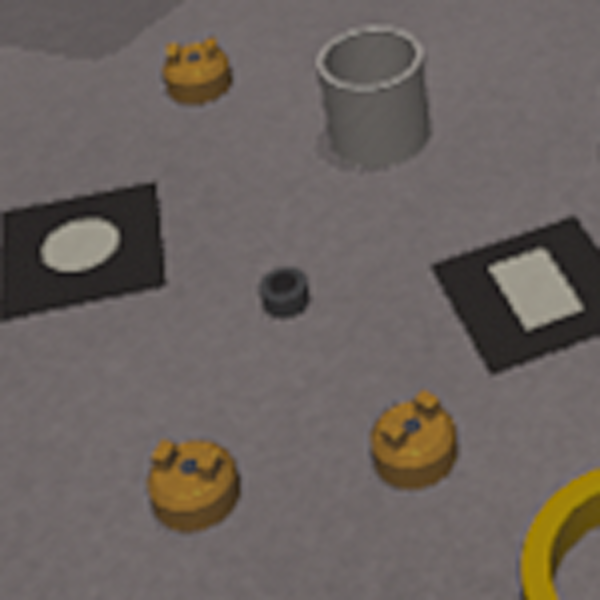

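View pics/valvecrop.png

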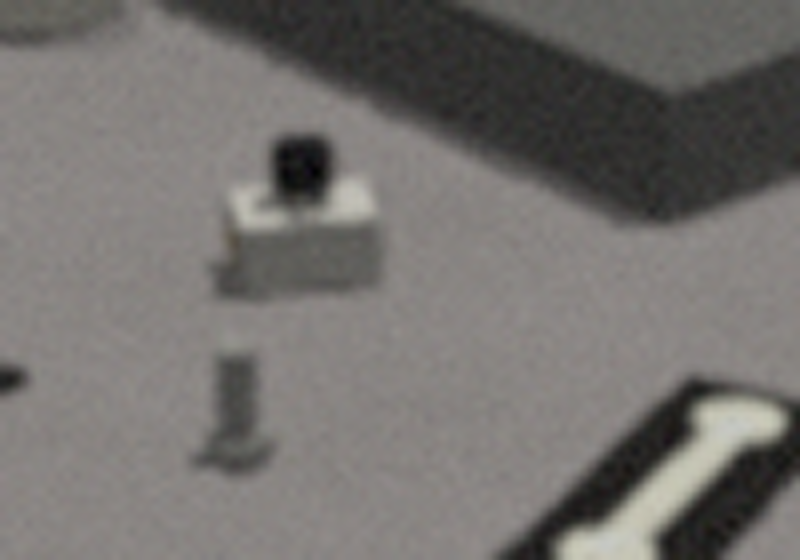

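The crop shows the cap at crop (193,485), scene (148,301), as the leftmost of the three and standing horns up, so it is confirmed. The valve stands knob up beside the bolt. I check the tray clearance near the valve and add a delta helper.

```bash
cat >> h.py <<'E'
from scipy.spatial.transform import Rotation as Ro
def delta(p0,yaw0,p,yaw):
    R=Ro.from_euler('xyz',[180,0,yaw0],degrees=True)
    d=(yaw-yaw0+180)%360-180
    return R.inv().apply(np.array(p)-p0).round(1),round(-np.radians(d),3)
E
python3 - <<'E'
from plant import r
from h import *
for n in("scene","side"):
    z=np.load(f"{n}0.npz");X=cloud(z['d'],r.get_calibration(n))
    D=np.hypot(X[...,0]-.629,X[...,1]-.282)
    for a,b in((.045,.07),(.07,.1),(.1,.13)):
        m=(D>a)&(D<b)&(X[...,2]>.008); Y=X[m]
        if len(Y):print(n,a,len(Y),Y.min(0).round(3),Y.max(0).round(3))
# cap: hover then down
p0=[258,-624,227];y0=-157.56
print(delta(p0,y0,[616.5,-289.5,110],-112))
print(delta([616.5,-289.5,110],-112,[434,-275,110],-112))
E
```

```text
scene 0.1 423 [0.527 0.19  0.008] [0.752 0.337 0.053]
side 0.1 401 [0.53  0.191 0.008] [0.751 0.342 0.051]
(array([-459. ,  172.3,  117. ]), np.float64(-0.795))
(array([ 54.9, 174.6,   0. ]), np.float64(-0.0))
```

>>> carry_out(
  deltas=[
    [1,[-459,172,117],[0,0,-0.795]],
    [1,[-459,172,117],[0,0,-0.795]],
    [1,[-459,172,117],[0,0,-0.795]],
    [1,[-459,172,117],[0,0,-0.795]],
    [1,[-459,172,117],[0,0,-0.795]],
    [1,[-459,172,117],[0,0,-0.795]],
    [1,[-459,172,117],[0,0,-0.795]],
    [1,[-459,172,117],[0,0,-0.795]],
    [1,[-459,172,117],[0,0,-0.795]],
    [1,[-459,172,117],[0,0,-0.795]],
    [1,[-459,172,117],[0,0,-0.795]],
    [1,[-459,172,117],[0,0,-0.795]],
  ],
  squeeze=20,
)

```text
time_s: 1.3
tcp_pos: [0.6166, -0.2881, 0.1082]
eef_rot: [179.9, -0.0, -111.9]
contact_force: [-0.6, -0.3, 0.4]
gripper_width: 0.0877
gripper_force: 0.0
```

>>> carry_out(
  deltas=[
    [1,[0,0,0],[0,0,0]],
    [1,[0,0,0],[0,0,0]],
    [1,[0,0,0],[0,0,0]],
  ],
)

```text
time_s: 1.6
tcp_pos: [0.6156, -0.2907, 0.1102]
eef_rot: [-180.0, 0.0, -112.1]
contact_force: [0.5, -0.7, -0.2]
gripper_width: 0.0878
gripper_force: 0.0
```

>>> carry_out(
  deltas=[
    [1,[0,0,40],[0,0,0]],
    [1,[0,0,80],[0,0,0]],
    [1,[0,0,96],[0,0,0]],
    [1,[0,0,106],[0,0,0]],
    [1,[0,0,106],[0,0,0]],
    [0.3,[0,0,106],[0,0,0]],
    [0.3,[0,0,106],[0,0,0]],
    [0.3,[0,0,106],[0,0,0]],
    [0.3,[0,0,106],[0,0,0]],
    [0.3,[0,0,106],[0,0,0]],
    [0.3,[0,0,106],[0,0,0]],
    [0.3,[0,0,106],[0,0,0]],
  ],
  squeeze=20,
)

```text
time_s: 2.8
tcp_pos: [0.6163, -0.2896, 0.0036]
eef_rot: [180.0, -0.0, -112.0]
contact_force: [0.3, 0.7, 0.0]
gripper_width: 0.0372
gripper_force: 11.2
```

>>> carry_out(
  deltas=[
    [0.2,[0,0,0],[0,0,0]],
    [0.2,[0,0,0],[0,0,0]],
    [0.2,[0,0,-30],[0,0,0]],
    [0.2,[0,0,-70],[0,0,0]],
    [0.2,[20,62,-80],[0,0,0]],
    [0.2,[32,102,-80],[0,0,0]],
    [0.2,[44,140,-80],[0,0,0]],
    [0.2,[55,175,-80],[0,0,0]],
    [0.2,[55,175,-80],[0,0,0]],
    [0.2,[55,175,-80],[0,0,0]],
    [0.2,[55,175,-80],[0,0,0]],
  ],
)

```text
time_s: 3.9
tcp_pos: [0.4343, -0.2752, 0.0838]
eef_rot: [-179.9, 0.0, -112.0]
contact_force: [0.4, -0.1, -0.8]
gripper_width: 0.0371
gripper_force: 20.0
```

>>> carry_out(
  deltas=[
    [0.2,[0,0,40],[0,0,0]],
    [0.2,[0,0,65],[0,0,0]],
    [0.2,[0,0,72],[0,0,0]],
    [0.2,[0,0,75],[0,0,0]],
    [0.2,[0,0,75],[0,0,0]],
    [0.2,[0,0,75],[0,0,0]],
  ],
)

```text
time_s: 4.5
tcp_pos: [0.4344, -0.2753, 0.0095]
eef_rot: [-179.9, 0.0, -112.0]
contact_force: [0.0, -0.4, -0.4]
gripper_width: 0.0366
gripper_force: 20.0
```

>>> carry_out(
  deltas=[
    [0.6,[0,0,0],[0,0,0]],
    [1,[0,0,0],[0,0,0]],
    [1,[0,0,0],[0,0,0]],
    [1,[0,0,0],[0,0,0]],
    [1,[0,0,0],[0,0,0]],
    [1,[0,0,-20],[0,0,0]],
    [1,[0,0,-60],[0,0,0]],
    [1,[0,0,-100],[0,0,0]],
    [1,[0,0,-100],[0,0,0]],
  ],
)

```text
time_s: 5.4
tcp_pos: [0.4367, -0.2762, 0.1139]
eef_rot: [-179.5, 0.0, -111.9]
contact_force: [0.8, -0.2, -0.8]
gripper_width: 0.0876
gripper_force: 0.0
```

>>> carry_out(
  deltas=[
    [1,[-40,13,0],[0,0,-0.1]],
    [1,[-80,27,0],[0,0,-0.2]],
    [1,[-120,40,0],[0,0,-0.3]],
    [1,[-158,53,0],[0,0,-0.384]],
    [1,[-158,53,0],[0,0,-0.384]],
    [1,[-158,53,0],[0,0,-0.384]],
    [1,[-158,53,0],[0,0,-0.384]],
    [1,[-158,53,0],[0,0,-0.384]],
  ],
)

```text
time_s: 6.2
tcp_pos: [0.4432, -0.1096, 0.1084]
eef_rot: [180.0, -0.0, -90.1]
contact_force: [-0.6, -1.0, 0.0]
gripper_width: 0.0877
gripper_force: 0.0
```

>>> carry_out(
  deltas=[
    [1,[0,0,35],[0,0,0]],
    [1,[0,0,65],[0,0,0]],
    [1,[0,0,80],[0,0,0]],
    [1,[0,0,87],[0,0,0]],
    [1,[0,0,87],[0,0,0]],
    [0.5,[0,0,87],[0,0,0]],
    [0.5,[0,0,87],[0,0,0]],
    [0.5,[0,0,87],[0,0,0]],
    [0.5,[0,0,87],[0,0,0]],
    [0.5,[0,0,87],[0,0,0]],
    [0.5,[0,0,87],[0,0,0]],
    [0.5,[0,0,87],[0,0,0]],
  ],
)

```text
time_s: 7.4
tcp_pos: [0.4437, -0.1086, 0.022]
eef_rot: [-180.0, -0.0, -90.0]
contact_force: [-1.3, 0.8, 6.4]
gripper_width: 0.0563
gripper_force: 20.0
```

>>> carry_out(
  deltas=[
    [0.5,[0,0,-30],[0,0,0]],
    [0.5,[0,0,-70],[0,0,0]],
    [0.5,[-30,0,-100],[0,0,0]],
    [0.5,[-75,-4,-100],[0,0,0]],
    [0.5,[-120,-7,-100],[0,0,0]],
    [0.5,[-165,-10,-100],[0,0,0]],
    [0.5,[-210,-12,-100],[0,0,0]],
    [0.5,[-255,-14,-100],[0,0,0]],
    [0.5,[-300,-16,-100],[0,0,0]],
    [0.5,[-345,-18,-100],[0,0,0]],
    [0.5,[-390,-20,-100],[0,0,0]],
    [0.5,[-421,-21,-100],[0,0,0]],
  ],
)

```text
time_s: 8.6
tcp_pos: [0.4642, 0.3151, 0.1212]
eef_rot: [-180.0, 0.0, -89.9]
contact_force: [-0.4, -0.4, -1.7]
gripper_width: 0.0561
gripper_force: 20.0
```

>>> carry_out(
  deltas=[
    [0.5,[0,0,0],[0,0,0]],
    [0.5,[0,0,0],[0,0,0]],
    [0.5,[0,0,0],[0,0,0]],
  ],
)

```text
time_s: 8.9
tcp_pos: [0.464, 0.3114, 0.1212]
eef_rot: [180.0, -0.0, -90.0]
contact_force: [-0.0, 0.1, -0.9]
gripper_width: 0.056
gripper_force: 20.0
```

>>> carry_out(
  deltas=[
    [0.5,[0,0,40],[0,0,0]],
    [0.5,[0,0,75],[0,0,0]],
    [0.5,[0,0,88],[0,0,0]],
    [0.5,[0,0,93],[0,0,0]],
    [0.5,[0,0,95],[0,0,0]],
    [0.5,[0,0,95],[0,0,0]],
    [0.5,[0,0,95],[0,0,0]],
    [0.8,[0,0,95],[0,0,0]],
    [1,[0,0,95],[0,0,0]],
    [1,[0,0,95],[0,0,0]],
    [1,[0,0,95],[0,0,0]],
    [1,[0,0,95],[0,0,0]],
  ],
)

```text
time_s: 10.1
tcp_pos: [0.4644, 0.3123, 0.0266]
eef_rot: [-180.0, 0.0, -90.0]
contact_force: [0.7, 0.5, -0.8]
gripper_width: 0.086
gripper_force: 0.0
```

>>> carry_out(
  deltas=[
    [1,[0,0,-20],[0,0,0]],
    [1,[0,0,-60],[0,0,0]],
    [1,[0,0,-95],[0,0,0]],
    [1,[0,0,-95],[0,0,0]],
    [1,[10,-50,-95],[0,0,-0.14]],
    [1,[20,-100,-95],[0,0,-0.28]],
    [1,[30,-140,-95],[0,0,-0.42]],
    [1,[30,-164,-95],[0,0,-0.56]],
    [1,[30,-164,-95],[0,0,-0.7]],
    [1,[30,-164,-95],[0,0,-0.84]],
    [1,[30,-164,-95],[0,0,-0.97]],
    [1,[30,-164,-95],[0,0,-1.012]],
  ],
)

```text
time_s: 11.3
tcp_pos: [0.6284, 0.2821, 0.1207]
eef_rot: [180.0, 0.0, -31.8]
contact_force: [0.1, -0.1, 0.2]
gripper_width: 0.0874
gripper_force: 0.0
```

>>> carry_out(
  deltas=[
    [1,[0,0,0],[0,0,0]],
    [1,[0,0,0],[0,0,0]],
    [1,[0,0,0],[0,0,0]],
  ],
)

```text
time_s: 11.6
tcp_pos: [0.6284, 0.2823, 0.1214]
eef_rot: [180.0, 0.0, -32.1]
contact_force: [1.0, 0.7, 0.1]
gripper_width: 0.0874
gripper_force: 0.0
```

```bash
python3 - <<'E'
from plant import r
import cv2
from h import *
c=r.get_calibration("wrist");p,d=r.capture("wrist");cv2.imwrite('pics/w1.png',p[:,:,::-1])
print([project(q,c).round() for q in([.629,.2825,.046],[.465,.312,.059])])
E
```

```text
[array([252., 202.]), array([319., 367.])]
```

View pics/w1.png

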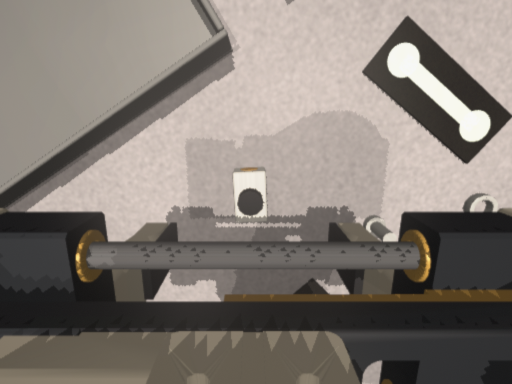

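The wrist view shows the valve standing straight between the fingers, with its knob at (250,201) against the predicted (252,202). The bolt at (380,228) is clear of the fingers, so I descend.

>>> carry_out(
  deltas=[
    [1,[0,0,40],[0,0,0]],
    [1,[0,0,80],[0,0,0]],
    [1,[0,0,105],[0,0,0]],
    [1,[0,0,115],[0,0,0]],
    [1,[0,0,117],[0,0,0]],
    [0.2,[0,0,117],[0,0,0]],
    [0.2,[0,0,117],[0,0,0]],
    [0.2,[0,0,117],[0,0,0]],
    [0.2,[0,0,117],[0,0,0]],
    [0.2,[0,0,117],[0,0,0]],
    [0.2,[0,0,117],[0,0,0]],
    [0.2,[0,0,117],[0,0,0]],
  ],
)

```text
time_s: 12.85
tcp_pos: [0.6285, 0.2823, 0.0047]
eef_rot: [-180.0, -0.0, -32.0]
contact_force: [-0.2, 0.4, 0.6]
gripper_width: 0.0372
gripper_force: 0.0
```

>>> carry_out(
  deltas=[
    [0.2,[0,0,0],[0,0,0]],
    [0.2,[0,0,0],[0,0,0]],
    [0.2,[0,0,-30],[0,0,0]],
    [0.2,[0,0,-70],[0,0,0]],
    [0.2,[0,0,-100],[0,0,0]],
    [0.2,[0,0,-100],[0,0,0]],
    [0.2,[0,0,-100],[0,0,0]],
  ],
)

```text
time_s: 13.55
tcp_pos: [0.6284, 0.2824, 0.1051]
eef_rot: [-179.9, 0.0, -32.0]
contact_force: [-0.4, 0.4, -1.4]
gripper_width: 0.0298
gripper_force: 20.0
```

```bash
python3 - <<'E'
from h import *
print(delta([629,282.5,105],-32,[597,-102,105],-8.4), delta([597,-102,105],-8.4,[449.5,103.4,105],-5), delta([449.5,103.4,105],-5,[615.5,92.8,105],20.8))
E
```

```text
(array([176.6, 343. ,   0. ]), np.float64(-0.412)) (array([-175.9, -181.6,   -0. ]), np.float64(-0.059)) (array([166.3,  -3.9,  -0. ]), np.float64(-0.45))
```

>>> carry_out(
  deltas=[
    [0.2,[18,34,0],[0,0,-0.04]],
    [0.2,[36,69,0],[0,0,-0.08]],
    [0.2,[54,103,0],[0,0,-0.12]],
    [0.2,[72,138,0],[0,0,-0.16]],
    [0.2,[90,172,0],[0,0,-0.2]],
    [0.2,[108,206,0],[0,0,-0.24]],
    [0.2,[126,241,0],[0,0,-0.28]],
    [0.2,[144,275,0],[0,0,-0.33]],
    [0.2,[162,309,0],[0,0,-0.38]],
    [0.2,[177,343,0],[0,0,-0.412]],
    [0.2,[177,343,0],[0,0,-0.412]],
    [0.2,[177,343,0],[0,0,-0.412]],
  ],
)

```text
time_s: 14.75
tcp_pos: [0.5954, -0.1034, 0.103]
eef_rot: [180.0, 0.2, -8.6]
contact_force: [0.5, 0.8, -1.3]
gripper_width: 0.0295
gripper_force: 20.0
```

>>> carry_out(
  deltas=[
    [0.2,[0,0,0],[0,0,0]],
    [0.2,[0,0,0],[0,0,0]],
    [0.2,[0,0,40],[0,0,0]],
    [0.2,[0,0,75],[0,0,0]],
    [0.2,[0,0,90],[0,0,0]],
    [0.2,[0,0,95],[0,0,0]],
    [0.2,[0,0,95],[0,0,0]],
    [0.2,[0,0,95],[0,0,0]],
  ],
)

```text
time_s: 15.55
tcp_pos: [0.5974, -0.1016, 0.01]
eef_rot: [-180.0, -0.1, -8.3]
contact_force: [-0.3, 0.5, -1.1]
gripper_width: 0.0299
gripper_force: 20.0
```

>>> carry_out(
  deltas=[
    [0.5,[0,0,0],[0,0,0]],
    [1,[0,0,0],[0,0,0]],
    [1,[0,0,0],[0,0,0]],
    [1,[0,0,0],[0,0,0]],
    [1,[0,0,0],[0,0,0]],
    [1,[0,0,0],[0,0,0]],
    [1,[0,0,0],[0,0,0]],
    [1,[0,0,-20],[0,0,0]],
    [1,[0,0,-60],[0,0,0]],
    [1,[0,0,-95],[0,0,0]],
    [1,[0,0,-95],[0,0,0]],
  ],
)

```text
time_s: 16.65
tcp_pos: [0.6001, -0.1024, 0.11]
eef_rot: [-179.9, -0.5, -8.4]
contact_force: [0.8, 0.2, -0.1]
gripper_width: 0.0876
gripper_force: 0.0
```

>>> carry_out(
  deltas=[
    [1,[-30,-30,0],[0,0,-0.01]],
    [1,[-60,-62,0],[0,0,-0.02]],
    [1,[-90,-93,0],[0,0,-0.03]],
    [1,[-120,-124,0],[0,0,-0.04]],
    [1,[-150,-155,0],[0,0,-0.05]],
    [1,[-176,-182,0],[0,0,-0.06]],
    [1,[-176,-182,0],[0,0,-0.06]],
    [1,[-176,-182,0],[0,0,-0.06]],
    [1,[-176,-182,0],[0,0,-0.06]],
  ],
)

```text
time_s: 17.55
tcp_pos: [0.4495, 0.1032, 0.1045]
eef_rot: [180.0, -0.0, -5.0]
contact_force: [-0.7, -0.0, -1.0]
gripper_width: 0.0874
gripper_force: 0.0
```

>>> carry_out(
  deltas=[
    [1,[0,0,40],[0,0,0]],
    [1,[0,0,75],[0,0,0]],
    [1,[0,0,95],[0,0,0]],
    [1,[0,0,102],[0,0,0]],
    [1,[0,0,102],[0,0,0]],
    [0.05,[0,0,102],[0,0,0]],
    [0.05,[0,0,102],[0,0,0]],
    [0.05,[0,0,102],[0,0,0]],
    [0.05,[0,0,102],[0,0,0]],
    [0.05,[0,0,102],[0,0,0]],
    [0.05,[0,0,102],[0,0,0]],
    [0.05,[0,0,102],[0,0,0]],
  ],
)

```text
time_s: 18.75
tcp_pos: [0.4492, 0.1035, 0.0026]
eef_rot: [-180.0, -0.0, -5.0]
contact_force: [-0.1, 0.1, 0.0]
gripper_width: 0.0377
gripper_force: 0.0
```

>>> carry_out(
  deltas=[
    [0.05,[0,0,0],[0,0,0]],
    [0.05,[0,0,0],[0,0,0]],
    [0.05,[0,0,0],[0,0,0]],
    [0.05,[0,0,0],[0,0,0]],
    [0.05,[0,0,0],[0,0,0]],
    [0.05,[0,0,-30],[0,0,0]],
    [0.05,[0,0,-70],[0,0,0]],
    [0.05,[0,0,-100],[0,0,0]],
    [0.05,[0,0,-100],[0,0,0]],
    [0.05,[0,0,-100],[0,0,0]],
  ],
  squeeze=35,
)

```text
time_s: 19.75
tcp_pos: [0.4492, 0.1036, 0.1029]
eef_rot: [-179.9, -0.1, -5.0]
contact_force: [-0.5, -0.9, -1.7]
gripper_width: 0.0136
gripper_force: 35.0
```

>>> carry_out(
  deltas=[
    [0.05,[30,0,0],[0,0,-0.08]],
    [0.05,[65,-1,0],[0,0,-0.16]],
    [0.05,[100,-2,0],[0,0,-0.24]],
    [0.05,[135,-3,0],[0,0,-0.32]],
    [0.05,[166,-4,0],[0,0,-0.4]],
    [0.05,[166,-4,0],[0,0,-0.45]],
    [0.05,[166,-4,0],[0,0,-0.45]],
    [0.05,[166,-4,0],[0,0,-0.45]],
    [0.05,[166,-4,0],[0,0,-0.45]],
  ],
)

```text
time_s: 20.65
tcp_pos: [0.614, 0.0929, 0.1019]
eef_rot: [-180.0, 0.1, 20.8]
contact_force: [0.4, 0.1, -1.2]
gripper_width: 0.0134
gripper_force: 35.0
```

>>> carry_out(
  deltas=[
    [0.05,[0,0,40],[0,0,0]],
    [0.05,[0,0,75],[0,0,0]],
    [0.05,[0,0,90],[0,0,0]],
    [0.05,[0,0,95],[0,0,0]],
    [0.05,[0,0,95],[0,0,0]],
    [0.05,[0,0,95],[0,0,0]],
    [0.3,[0,0,95],[0,0,0]],
    [0.6,[0,0,95],[0,0,0]],
    [0.6,[0,0,95],[0,0,0]],
    [0.6,[0,0,95],[0,0,0]],
    [0.6,[0,0,95],[0,0,0]],
  ],
)

```text
time_s: 21.75
tcp_pos: [0.615, 0.0931, 0.0077]
eef_rot: [-180.0, -0.0, 20.8]
contact_force: [0.5, 0.1, 0.2]
gripper_width: 0.0475
gripper_force: 0.0
```

>>> carry_out(
  deltas=[
    [0.6,[0,0,-20],[0,0,0]],
    [0.6,[0,0,-60],[0,0,0]],
    [0.6,[0,0,-100],[0,0,0]],
    [0.6,[0,0,-150],[0,0,0]],
    [0.6,[0,0,-200],[0,0,0]],
    [0.6,[0,0,-250],[0,0,0]],
    [0.6,[0,0,-250],[0,0,0]],
    [0.6,[0,0,-250],[0,0,0]],
  ],
)

```text
time_s: 22.55
tcp_pos: [0.6154, 0.0933, 0.2594]
eef_rot: [-180.0, -0.2, 20.8]
contact_force: [-0.5, 0.6, -0.8]
gripper_width: 0.0528
gripper_force: 0.0
```

```bash
python3 - <<'E'
from plant import r
from h import *
def rect(xy):
    rc=cv2.minAreaRect((xy*1000).astype('f4'));bx=cv2.boxPoints(rc);e=max([bx[1]-bx[0],bx[2]-bx[1]],key=np.linalg.norm)
    return np.round(rc[0],1),np.round(sorted(rc[1]),1),round(np.degrees(np.arctan2(e[1],e[0]))%180,1)
B={'spanner':(.6155,.093,.08,.010,.02),'valve_face':(.597,-.102,.05,.025,.036),'knob':(.597,-.102,.05,.044,.056),'cup':(.465,.312,.05,.02,.07),'cap':(.434,-.275,.03,.01,.04),'bolt':(.534,.197,.03,.012,.05),'jar':(.535,-.004,.03,.012,.05)}
for n in("scene","side"):
    p,d=r.capture(n);cv2.imwrite(f'pics/{n}1.png',p[:,:,::-1]);X=cloud(d,r.get_calibration(n));print(n)
    for k,(x,y,h,a,b) in B.items():
        m=(abs(X[...,0]-x)<h)&(abs(X[...,1]-y)<h)&(X[...,2]>a)&(X[...,2]<b)
        if m.sum()>3: print(k,m.sum(),*rect(X[m][:,:2]),'z98',np.percentile(X[m][:,2],98).round(4))
E
```

```text
scene
spanner 331 [616.5  92.4] [ 28.2 118.4] 21.6 z98 0.0167
valve_face 215 [ 596.9 -102.1] [30.1 49.5] 171.8 z98 0.0325
knob 95 [ 596.2 -102.6] [19.8 21. ] 168.0 z98 0.053
cup 483 [465.4 312. ] [54.1 58.7] 146.1 z98 0.0605
cap 278 [ 438.2 -275. ] [34.8 35.1] 120.6 z98 0.0348
bolt 58 [534.1 196.1] [10.3 11.9] 4.0 z98 0.0401
jar 205 [535.   -2.6] [26.  26.3] 144.7 z98 0.0445
side
spanner 182 [615.4  91.2] [ 28. 118.] 20.3 z98 0.0152
valve_face 175 [ 595.6 -103.2] [30.7 49.2] 169.6 z98 0.0353
knob 70 [ 594.2 -104.2] [20.4 21.2] 48.9 z98 0.0508
cup 496 [464.5 311.1] [55.9 59.4] 37.2 z98 0.0587
cap 408 [ 432.5 -276.7] [33.5 36.8] 116.0 z98 0.0332
bolt 57 [532.6 195.1] [12.2 14.2] 13.3 z98 0.0378
jar 203 [533.3  -4.7] [25.3 28.2] 16.6 z98 0.0425
```

View pics/scene1.png

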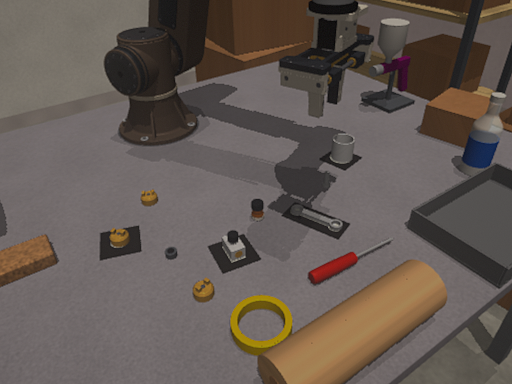

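View pics/side1.png

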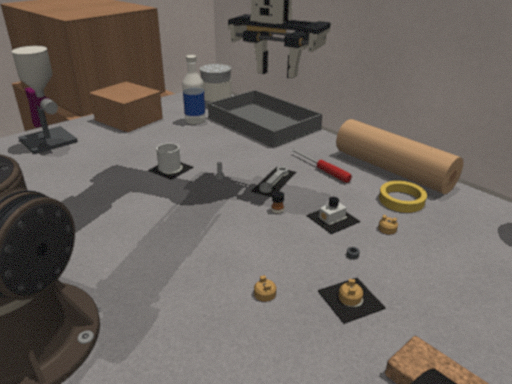

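All four parts sit on their pads: cap at scene (120,238), valve at (234,247), cup at (343,150) and spanner at (316,219). Offsets are within about 3 mm, and the jar and bolt have not moved. I'm handing in.

```bash
python3 -c "
from plant import r
print(r.close_job())"
```

```text
the job is handed in; nothing more can be done
None
```

The job is handed in: the cup, air cap, valve and spanner each lie on their matching pads, within about 3 mm of centre in the last camera check, with the valve and spanner along their marks and the jar and bolt not shifted; the hand-in call gave no verdict.

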